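Pack the tea box and hold its card clip open

ROBOT

A 6-joint arm with a two-finger parallel gripper is mounted at the origin on the work surface. World frame = base frame: x ahead of the robot, y to its left, z up, the work surface at z = 0. Lengths are in mm, angles in rad, forces in N, time in s.
With the tool pointing down it reaches from about 350 to 775 mm from the base axis. Payload 7.3 kg.
Tool frame: the origin (TCP) lies midway between the tips of the shut fingers; the grasp point (between the pads) lies 19 mm behind it; z points along the fingers, y is the line along which they close (so a half turn about z gives the same grasp; the last joint's range is limited). The gripper opens to 92 mm and grips with 3 to 60 N. Pads are 19 mm wide; open, the fingers measure 130 mm over their backs; the gripper's body (75 mm by 190 mm) begins 47 mm behind the grasp point.
Start: joints at [-1.457, 0.342, 1.524, -0, 1.275, -0.146], TCP at [134.888, -507.396, 226.741] pointing down, gripper open.
Joint ranges: [-2.53, 2.53], [-0.77, 2.02], [0.04, 2.7], [-1, 4.14], [0.28, 2.66], [-3.11, 3.11]. Speed limits (rad/s): [2.57, 2.57, 3.14, 3.14, 3.14, 3.14].

INTERFACE

Orientations are given as [roll, pitch, yaw] about the fixed x, y, z axes, in that order (R = Rz(yaw) Ry(pitch) Rx(roll)).
In Python, from plant import get_obs, capture, camera_model, close_job, search_frame, regions_of, pinpoint gives the robot as it stands. The module is installed in compiled form; this text tells all that it offers.
- The arm moves only by the shell command python3 -m pendant 'ROWS'. ROWS is JSON, one flat list of numbers, 7 for each row, row after row: the shift along the tool's x, y, z in units of 30 mm (1.0 is 30 mm), then the turn, a rotation vector about the tool's x, y, z in units of 4 degrees (1.0 is 4 degrees), then the closure, from -1 (fully open) to 1 (shut), so that 0 is half open. In form: [dx, dy, dz, wx, wy, wz, gripper, dx, dy, dz, wx, wy, wz, gripper, ...]. A call has 1 to 12 rows; each row shifts and turns the commanded pose from where the row before left it, along the tool's axes as they then stand; what a row does not reach is not made up. A row lasts 1/10 s, in which the tool goes at most 50 mm and 8.59 degrees, less where a joint would pass 70% of its speed; a pose out of reach is approached as far as the arm can. A call with a number of a shift or a turn outside -1 to 1 is refused whole. A call with a gripper value outside its range is refused whole. The fingers move at their own pace and stop on an object; the grip force is fixed at half the most. Time passes only in rows, so rows that do not move let the fingers close. It gives the time, the measured TCP pose, the force, the opening and the grip force at its end, in the units of the state.
- get_obs(): the state, without advancing time (a new reading comes with each control period).
- capture(name): name is "side" or "top" or "wrist"; returns the picture (480x640x3 uint8, red, green, blue); there is no depth.
- camera_model(name): a dict with "fov_y" (degrees; the focal length in pixels is half the picture's height over the tangent of half this angle, whatever the lens; pixels are square), "cx", "cy" (the principal point, pixels), "pose" (4x4, takes a point from camera to world coordinates). Camera axes: x right, y up, looking along -z (the intrinsics and any distortion apply to the point x, -y, -z); pixel columns grow to the right and rows downward; lengths in mm; the calibration is good to about 2 mm. A picture is of the moment at which its call begins: read the wrist's pose just before it. camera_model takes no time and is no camera call; for the wrist camera it gives the pose at the moment of the call.
- close_job(): hands the job in; it is judged then, once.
Trained networks look in the newest picture that a camera, given by its name, has taken for a name from the list of things; names that differ only in an ending like _2 or _b are one class to them, and where a whole thing is asked for, a point or a joint stands for the part that bears it (a point fixed in the world has none). Each returns a list of dicts, best first, with "score" (0 to 1); they miss things now and then, are a little off and sometimes report something else, mostly with a low value. They report only what shows in the picture. A call takes as long as a camera call. They do not tell look-alikes from the thing itself.
- search_frame(camera, thing): "location" ([column, row] in pixels, amid what is visible of it).
- regions_of(camera, thing): "pixels" (480x640 bool, what is visible of it) and "location" ([column, row] in pixels, amid what is visible of it).
- pinpoint(camera, thing): "location" ([column, row] in pixels: a listed point, or the origin of a listed thing).
The state is a dict: "time": time; "joint_positions": joint angles; "dq": joint speeds; "tau": joint torques, N m; "tool_pos": TCP position; "tcp_rot": TCP orientation; "contact_force": force on the tool from outside, world axes, zero at the start; "moment": the same for the moment, N m; "grip_width": finger opening in mm; "finger_force": force on a finger pad.
Only numpy, scipy, OpenCV 4.12 (cv2) and the standard library are available. Lean on these libraries where they do the work, as an engineer would, in place of code of your own. Each camera call takes 0.05 s, during which the arm holds its last target. There are 200 camera calls.

TASK

Pack the green square tea tin and the round jam jar into the free space of the wooden tea box, setting them down gently so that both stand upright on its floor beside the carton already there. Then take the red spring clip by its two handles, squeeze it wide open against its spring and bring it around the upright edge of the yellow card that sticks out from the end of the box towards the robot, about halfway up, with a jaw on each side of the card, reaching a good centimetre or two past the edge, touching neither card nor box, so that I can slip the contents list in. Finish there while still holding the clip gaping open off the table; do not let go, and leave the three mugs where they stand.

Things in the scene. Friction and masses are not known exactly. Their poses are not given: they have to be found in the camera images.
- teabox: Open wooden box, fixed to the table, 80 (x) by 194 (y) by 45 (z) mm outside, walls and floor 6 mm thick, so 68 by 182 mm inside. Origin: centre of its underside; its short x axis points roughly away from the robot. A carton already stands at its +y end; the free space is from the carton to the -y wall. The yellow card is fixed flat against the outside of its -y end wall.
- card_edge (a point): Point at 55 mm height on the middle of the card's front upright edge, axes as the box. The card is a stiff yellow board 4 mm thick (along y), fixed to the box; it reaches from 4 to 100 mm above the table and from this edge 123 mm along +x, and it sticks out 44 mm in front (-x) of the box's front wall, so this edge is free on both sides.
- tin: Green square tea tin with brass-coloured lid, 56 by 56 mm, 90 mm tall, 150 to 310 g. Origin: centre of its underside, z up.
- jar: Round dark red jam jar with white cap, 56 mm diameter, 90 mm tall, 175 to 350 g. Origin: centre of its underside, z up.
- carton: Cardboard-brown square carton with blue lid, 58 by 58 mm, 80 mm tall, about 200 g, loose, already packed at the +y end of the box; it stays in the box. Origin: centre of its underside.
- clip: Red plastic spring clip, clothes-peg form, 95 mm long, 24 mm high, 60 g, lying on its side, pivot axis upright. Origin: on the pivot axis, underside. The frame belongs to the left half; shut, x points along the clip to the jaw tips, 50 mm ahead of the pivot; the handles spread behind, ending 45 mm behind it. Shut, they measure 46 mm over the outsides 30 mm behind the pivot, 54 mm at the ends.
- clip_jaw (a joint): Opening of the clip: 0 shut, 0.6 rad at the stop (tips 30 mm apart, handle outsides parallel and 26 mm apart). The spring needs about 3.5 N on the handles 30 mm behind the pivot to start and 10.5 N to open fully; it snaps shut when let go. The line midway between the open jaws lies at clip's yaw minus half this value.
- clip_pivot (a point): Point on the clip's pivot axis, at the middle of its height (12 mm above its underside).
- clip_tip_left (a point): Inner side of the tip of the clip's left jaw (+y side), middle of its height.
- clip_tip_right (a point): Inner side of the tip of the clip's right jaw (-y side), middle of its height.
- mug_a: White ceramic mug, 80 mm across the rim, 92 mm tall, its handle on its +y side; standing by, not to be moved. Origin: centre of its underside.
- mug_b: White ceramic mug, 80 mm across the rim, 92 mm tall, its handle on its +y side; standing by, not to be moved. Origin: centre of its underside.
- mug_c: White ceramic mug, 80 mm across the rim, 92 mm tall, its handle on its +y side; standing by, not to be moved. Origin: centre of its underside.
Not all that is in view belongs to the job. There is more than one size of the jar; the job needs the middle-sized.

How it is judged:
By the outcome, as a careful person would: the job done as asked, in the order asked, and still so for the second after the job is handed in, while the arm keeps its last pose, push and grip.
It also fails if it takes over 72 s, if anything falls off the work surface, if the arm or the gripper's body presses on something with over 40 N, if the wrist force passes 120 N, or if a joint passes its speed limit or range.

## Working session

There is one attempt and no reset: what is moved stays moved. The work goes in short steps, Python scripts to look and compute and a shell command to move; the robot and the scene stay as the last step left them, time stands still between calls to the robot, and variables do not carry over. Pictures are saved under pics/ and viewed, at most 15 in all, crops included, and the job is handed in when it is done.

```bash
mkdir -p pics
cat > h.py <<'E'
import numpy as np, cv2
from plant import *
def ray(cam,px,M=None):
    M=M or camera_model(cam); f=240/np.tan(np.radians(M['fov_y'])/2)
    P=np.array(M['pose']); u=(px[0]-M['cx'])/f; v=(px[1]-M['cy'])/f
    d=P[:3,:3]@np.array([u,-v,-1]); return P[:3,3],d
def atz(cam,px,z,M=None):
    o,d=ray(cam,px,M); return o+d*(z-o[2])/d[2]
def proj(cam,p,M=None):
    M=M or camera_model(cam); f=240/np.tan(np.radians(M['fov_y'])/2)
    P=np.array(M['pose']); q=P[:3,:3].T@(np.array(p)-P[:3,3])
    return np.array([M['cx']+f*q[0]/-q[2], M['cy']-f*q[1]/-q[2]])
def save(cam,name,img=None):
    im=capture(cam) if img is None else img
    cv2.imwrite('pics/'+name+'.png',im[:,:,::-1]); return im
E
python3 - <<'E'
from h import *
np.set_printoptions(precision=2,suppress=True)
a=save('top','top1'); b=save('side','side1')
cv2.imwrite('pics/both.png',np.vstack([cv2.resize(a,(400,300)),cv2.resize(b,(400,300))])[:,:,::-1])
for c in('top','side'):
    m=camera_model(c); print(c,{k:v for k,v in m.items() if k!='pose'}); print(np.array(m['pose']))
    for t in ['teabox','card_edge','tin','jar','carton','clip','clip_pivot','clip_tip_left','clip_tip_right','mug_a']:
        r=pinpoint(c,t); print(t,[(np.round(x['location'],1).tolist(),round(x['score'],2)) for x in r][:5])
print(get_obs())
E
```

```text
top {'fov_y': 54.13299562967955, 'cx': 321.9589587699166, 'cy': 242.96975920771578}
[[   0.02    0.98   -0.21  337.81]
 [  -1.      0.02   -0.01  -65.72]
 [  -0.      0.21    0.98 1159.01]
 [   0.      0.      0.      1.  ]]
teabox [([216.1, 229.6], 0.8)]
card_edge [([260.8, 248.7], 0.6)]
tin [([407.3, 275.4], 0.66), ([194.7, 230.6], 0.66)]
jar [([456.4, 261.6], 0.88), ([496.8, 293.5], 0.74), ([458.7, 301.4], 0.62)]
carton [([199.1, 231.1], 0.97)]
clip [([347.4, 269.1], 0.73)]
clip_pivot [([353.1, 269.4], 0.79)]
clip_tip_left [([346.8, 252.5], 0.52), ([455.8, 265.1], 0.28)]
clip_tip_right [([420.5, 198.6], 0.74), ([345.9, 245.4], 0.55)]
mug_a [([421.4, 200.9], 0.8), ([456.3, 264.4], 0.65), ([371.7, 203.3], 0.58), ([159.6, 315.2], 0.58)]
side {'fov_y': 53.5668522381257, 'cx': 320.52287618058034, 'cy': 244.38429900864713}
[[ -0.75   0.44  -0.49  28.43]
 [ -0.66  -0.52   0.55 556.6 ]
 [ -0.01   0.74   0.68 811.21]
 [  0.     0.     0.     1.  ]]
teabox [([227.8, 315.7], 0.64)]
card_edge [([286.9, 284.0], 0.83)]
tin [([397.2, 225.9], 0.6)]
jar [([452.3, 194.0], 0.89), ([445.1, 217.7], 0.84), ([408.8, 203.4], 0.59)]
carton [([212.7, 328.9], 0.79)]
clip [([358.3, 257.9], 0.78)]
clip_pivot [([358.7, 256.9], 0.81), ([410.6, 203.1], 0.63)]
clip_tip_left [([343.5, 247.2], 0.61), ([250.3, 424.8], 0.61)]
clip_tip_right [([339.8, 244.3], 0.57), ([322.0, 213.9], 0.19)]
mug_a [([249.2, 424.8], 0.9), ([320.2, 216.2], 0.77), ([348.6, 194.9], 0.57), ([358.9, 256.3], 0.35)]
{'time': 1.1, 'joint_positions': array([-1.46,  0.34,  1.52, -0.  ,  1.28, -0.15]), 'dq': array([-0.,  0.,  0.,  0.,  0.,  0.]), 'tau': array([ -0.  , -43.11, -24.45,   0.07,   0.05,  -0.  ]), 'tool_pos': array([ 134.89, -507.39,  226.73]), 'tcp_rot': array([3.14, 0.  , 0.26]), 'contact_force': array([0.22, 0.5 , 0.7 ]), 'moment': array([0.04, 0.03, 0.01]), 'finger_force': 0.0, 'grip_width': 92.0464224825909}
```

View pics/top1.png

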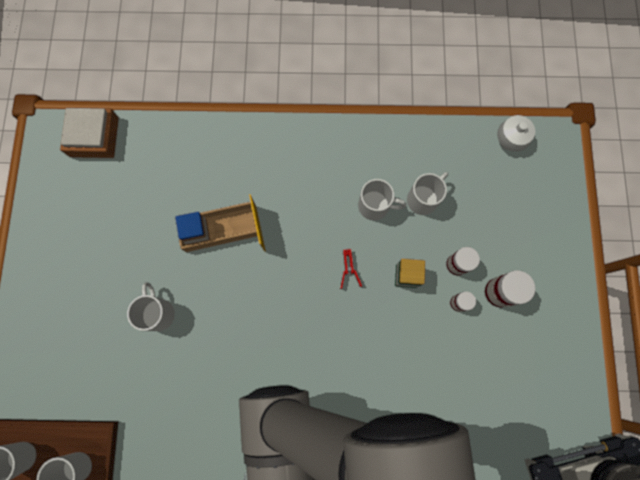

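View pics/side1.png

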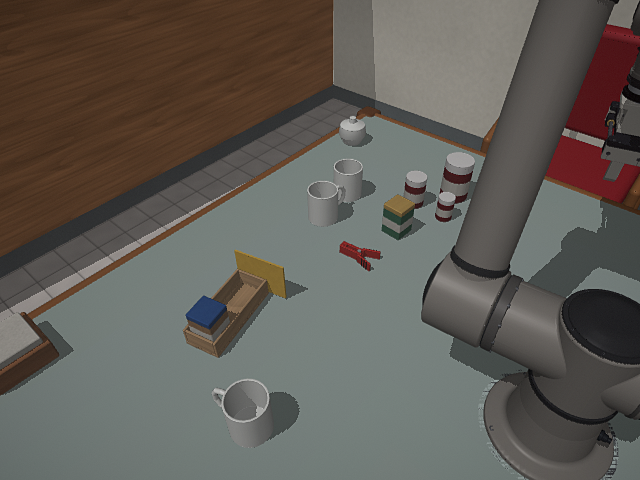

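The top view shows the box at (218,226) with the carton at its left end and the card at (258,222). It also shows the clip at (350,270) with its jaws up, the tin at (412,272) and jars at (463,261), (513,288) and (463,301). Next I'll turn these into positions.

Run:
```python
from h import *
np.set_printoptions(precision=1,suppress=True)
capture('top');capture('side')
def mm(c,t):
    for r in regions_of(c,t)[:4]:
        yield r
for t in ['tin','jar','clip','teabox','card_edge','mug_a']:
  for r in mm('top',t):
    ys,xs=np.nonzero(r['pixels']); 
    if len(xs)==0: continue
    rect=cv2.minAreaRect(np.c_[xs,ys].astype(np.float32))
    print(t,round(r['score'],2),np.array(r['location']),len(xs),xs.min(),xs.max(),ys.min(),ys.max(),rect)
P={'tin':(407.3,275.4),'jar1':(456.4,261.6),'jar2':(496.8,293.5),'jar3':(458.7,301.4),'box':(216.1,229.6),'carton':(199.1,231.1)}
S={'tin':(397.2,225.9),'jar1':(408.8,203.4),'jar2':(452.3,194),'jar3':(445.1,217.7),'box':(227.8,315.7),'carton':(212.7,328.9)}
for k in P: print(k,atz('top',P[k],6 if k=='carton' else 0),atz('side',S[k],6 if k=='carton' else 0))
print('card',atz('top',(260.8,248.7),55),atz('side',(286.9,284),55))
print('pivot',atz('top',(353.1,269.4),12),atz('side',(358.7,256.9),12))
print('tl',atz('top',(346.8,252.5),12),atz('side',(343.5,247.2),12))
print('tr',atz('top',(345.9,245.4),12),atz('side',(339.8,244.3),12))
# yellow/red colour checks
im=capture('top').astype(int); hsv=cv2.cvtColor(im.astype(np.uint8),cv2.COLOR_RGB2HSV)
lid=(hsv[...,0]>15)&(hsv[...,0]<28)&(hsv[...,1]>150)&(hsv[...,2]>100)
for name,(x0,x1,y0,y1) in {'tinlid':(390,435,250,295),'card':(240,275,190,255)}.items():
    m=np.zeros_like(lid); m[y0:y1,x0:x1]=lid[y0:y1,x0:x1]
    ys,xs=np.nonzero(m); rect=cv2.minAreaRect(np.c_[xs,ys].astype(np.float32)); b=cv2.boxPoints(rect)
    z=90 if name=='tinlid' else 100
    print(name,len(xs),rect,[atz('top',p,z)[:2] for p in b],atz('top',rect[0],z))
blue=(hsv[...,0]>105)&(hsv[...,0]<125)&(hsv[...,1]>150); m=np.zeros_like(blue); m[200:250,165:215]=blue[200:250,165:215]
ys,xs=np.nonzero(m); rect=cv2.minAreaRect(np.c_[xs,ys].astype(np.float32)); print('carton',rect,atz('top',rect[0],86))
```

```text
tin 0.57 [407.8 271.2] 737 395 423 258 287 ((409.529296875, 272.501708984375), (28.010406494140625, 28.538902282714844), 3.3664608001708984)
jar 0.97 [462.2 261.1] 672 446 478 247 274 ((461.6404724121094, 260.7247009277344), (23.31995391845703, 33.601932525634766), 57.9946174621582)
jar 0.87 [508.8 289.6] 1476 484 534 269 306 ((508.8287048339844, 289.2844543457031), (34.739402770996094, 50.73248291015625), 68.62937927246094)
jar 0.78 [460.7 299.5] 408 450 474 291 311 ((462.00006103515625, 301.50006103515625), (18.782970428466797, 25.491172790527344), 63.43495178222656)
jar 0.57 [377.  197.7] 1345 358 405 178 220 ((377.73602294921875, 197.28765869140625), (39.695831298828125, 46.4759407043457), 65.37643432617188)
clip 0.72 [192.4 226.9] 845 176 208 211 243 ((191.9720001220703, 227.09597778320312), (30.589414596557617, 30.32108497619629), 79.69515228271484)
clip 0.47 [378.1 199. ] 1288 358 405 179 219 ((377.13323974609375, 200.88449096679688), (43.326171875, 40.45455551147461), 49.08561706542969)
teabox 0.91 [231.3 222.6] 2079 179 264 197 250 ((220.90475463867188, 223.47555541992188), 
[... 1099 characters left out ...]
 -116.5   12. ]
tl [ 556.1 -119.6   12. ] [ 556.  -119.5   12. ]
tr [ 574.1 -117.3   12. ] [ 569.6 -121.8   12. ]
tinlid 547 ((412.0146789550781, 271.3088073730469), (24.006004333496094, 23.16234588623047), 4.39870548248291) [array([ 474.8, -236. ]), array([ 528.4, -241. ]), array([ 525., -296.]), array([ 471.5, -290.5])] [ 499.8 -265.9   90. ]
card 143 ((254.62144470214844, 219.1830291748047), (49.234554290771484, 3.3448495864868164), 78.2317123413086) [array([672.4, 118.1]), array([674.2, 110.5]), array([558.6,  81.8]), array([556.8,  89.2])] [614.9  99.7 100. ]
carton ((189.31597900390625, 225.4879913330078), (23.076223373413086, 24.060094833374023), 79.69515228271484) [600.7 255.1  86. ]
```

```bash
cat >> h.py <<'E'
from scipy.spatial.transform import Rotation as Rn
def go(pos,yaw,rpy=None):
    """units to go from the present pose to (pos, tool-down yaw): shift in present tool axes, turn"""
    o=get_obs(); R=Rn.from_euler('xyz',o['tcp_rot']); T=Rn.from_euler('xyz',rpy if rpy is not None else [np.pi,0,yaw])
    s=R.inv().apply(np.array(pos)-o['tool_pos'])/30; w=np.degrees((R.inv()*T).as_rotvec())/4
    print('from',np.round(o['tool_pos'],1),np.round(o['tcp_rot'],3),'shift',np.round(s,2),'turn',np.round(w,2),'after-turn shift',np.round(T.inv().apply(np.array(pos)-o['tool_pos'])/30,2))
E
python3 -m pendant '[0.5,-0.16,0,0,0,-0.5,-1, 1,-0.33,0,0,0,0,-1, 1,-0.33,0,0,0,0,-1, 1,-0.33,0,0,0,0,-1, 1,-0.33,0,0,0,0,-1, 1,-0.33,0,0,0,0,-1, 1,-0.33,0,0,0,0,-1, 1,-0.33,0,0,0,0,-1, 1,-0.33,0,0,0,0,-1, 1,-0.33,0,0,0,0,-1, 1,-0.33,0,0,0,0,-1, 1,-0.33,0,0,0,0,-1]'
python3 -m pendant '[0.8,-0.26,0,0,0,-1,-1,0.5,-0.16,0,0,0,-1,-1,0,0,0,0,0,-1,-1,0,0,0,0,0,-1,-1,0,0,0,0,0,-1,-1,0,0,0,0,0,-1,-1,0,0,0,0,0,-1,-1,0,0,0,0,0,-1,-1,0,0,0,0,0,-1,-1,0,0,0,0,0,-1,-1,0,0,0,0,0,-1,-1,0,0,0,0,0,-1,-1]'
python3 -m pendant '[0,0,0,0,0,-1,-1,0,0,0,0,0,-1,-1,0,0,0,0,0,-1,-1,0,0,0,0,0,-1,-1,0,0,0,0,0,-1,-1,0,0,0,0,0,0,-1]'
python3 - <<'E'
from h import *
go([500,-266,230],1.48)
save('wrist','w1'); m=camera_model('wrist'); print(np.round(m['pose'],2),m['fov_y'])
for t in('tin','jar'):
    for z in(0,): print(t,[(np.round(r['location']),round(r['score'],2),np.round(atz('wrist',r['location'],0,m),1)) for r in pinpoint('wrist',t)])
E
```

```text
time: 2.75
tool_pos: [433.6, -296.9, 226.8]
tcp_rot: [-3.141, -0.0, 0.297]
contact_force: [-1.0, -0.0, 0.7]
grip_width: 92.0
finger_force: 0.0
time: 3.95
tool_pos: [465.5, -273.4, 226.7]
tcp_rot: [-3.141, -0.0, 1.137]
contact_force: [0.1, 0.1, 0.1]
grip_width: 92.0
finger_force: 0.0
time: 4.55
tool_pos: [465.5, -273.6, 226.7]
tcp_rot: [3.142, -0.0, 1.484]
contact_force: [1.0, -0.2, -0.1]
grip_width: 92.0
finger_force: 0.0
from [ 465.5 -273.6  226.7] [ 3.142 -0.     1.484] shift [ 0.35  1.12 -0.11] turn [ 0.   -0.    0.06] after-turn shift [ 0.35  1.12 -0.11]
[[ 1.0000e+00  9.0000e-02  3.0000e-02  4.7221e+02]
 [-9.0000e-02  9.5000e-01  2.9000e-01 -1.9598e+02]
 [ 0.0000e+00 -2.9000e-01  9.6000e-01  3.8432e+02]
 [ 0.0000e+00  0.0000e+00  0.0000e+00  1.0000e+00]] 67.93112843114459
tin [(array([353., 193.]), 0.81, array([ 500.6, -268.4,    0. ])), (array([534., 218.]), 0.24, array([ 700., -314.,    0.]))]
jar [(array([388., 296.]), 0.73, array([ 534.3, -395.4,    0. ])), (array([337., 371.]), 0.73, array([ 466. , -495.6,    0. ])), (array([304., 303.]), 0.66, array([ 434.6, -395.6,   -0. ]))]
```

View pics/w1.png

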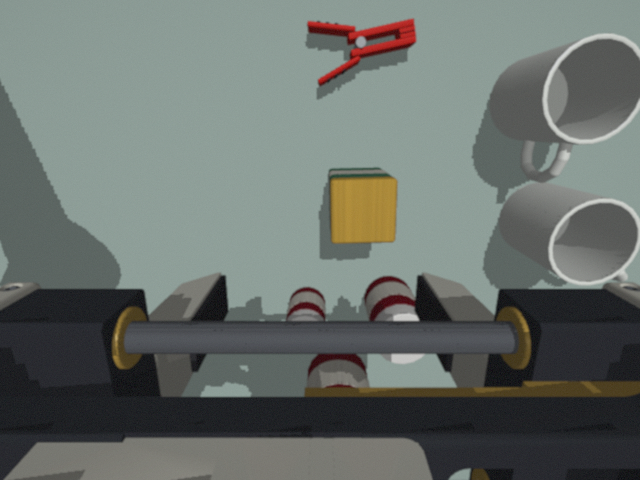

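The wrist view shows the tin lid at (363,210), the middle jar at (390,300) between the small one (305,303) and the large one (337,370), and the clip at (361,42). I'll take the lid's exact pose from this view.

Run:
```python
from h import *
im=cv2.imread('pics/w1.png'); hsv=cv2.cvtColor(im,cv2.COLOR_BGR2HSV)
m=((hsv[...,0]>15)&(hsv[...,0]<28)&(hsv[...,1]>120)&(hsv[...,2]>90)).astype(np.uint8); m[:150]=0;m[260:]=0;m[:,:310]=0;m[:,420:]=0
ys,xs=np.nonzero(m); W=np.array([atz('wrist',p,90)[:2] for p in zip(xs,ys)],np.float32)
print(cv2.minAreaRect(W))
R=[r for r in regions_of('wrist','clip')][:2]
for r in R: print(r['location'],r['score'])
red=((hsv[...,0]<6)|(hsv[...,0]>174))&(hsv[...,1]>150); red[120:]=0
ys,xs=np.nonzero(red); W=np.array([atz('wrist',p,24)[:2] for p in zip(xs,ys)]); print(W.min(0),W.max(0))
print('pivot',atz('wrist',(361,42),24))
for q in [(414,31),(308,27),(320,82)]: print(q,atz('wrist',q,24))
go([500,-266,45],1.48)
```

```text
Traceback (most recent call last):
  File "h.py", line 8, in atz
    o,d=ray(cam,px,M); return o+d*(z-o[2])/d[2]
        ~~~^^^^^^^^^^
  File "h.py", line 4, in ray
    M=M or camera_model(cam); f=240/np.tan(np.radians(M['fov_y'])/2)
           ~~~~~~~~~~~~^^^^^
ValueError: time passes only in moves, steps and waits
```

Run:
```python
from h import *
K=camera_model('wrist')
im=cv2.imread('pics/w1.png'); hsv=cv2.cvtColor(im,cv2.COLOR_BGR2HSV)
m=((hsv[...,0]>15)&(hsv[...,0]<28)&(hsv[...,1]>120)&(hsv[...,2]>90)).astype(np.uint8); m[:150]=0;m[260:]=0;m[:,:310]=0;m[:,420:]=0
ys,xs=np.nonzero(m); W=np.array([atz('wrist',p,90,K)[:2] for p in zip(xs,ys)],np.float32)
print(cv2.minAreaRect(W))
print('pivot',atz('wrist',(361,42),24,K))
for q in [(414,31),(308,27),(320,82)]: print(q,atz('wrist',q,24,K))
go([500,-266,45],1.48)
```

```text
((501.4094543457031, -267.4728088378906), (56.52423095703125, 54.999637603759766), 86.33573150634766)
pivot [ 515.23551093 -126.51416794   24.        ]
(414, 31) [ 563.38835778 -121.89918815   24.        ]
(308, 27) [ 468.44788119 -110.10516538   24.        ]
(320, 82) [ 475.03474269 -156.71278807   24.        ]
from [ 465.5 -274.   226.8] [ 3.141 -0.     1.481] shift [0.37 1.12 6.06] turn [ 0.   -0.    0.01] after-turn shift [0.37 1.12 6.06]
```

```bash
python3 -m pendant '[0.16,0.58,0.4,0,0,-0.2,-1,0.16,0.58,1,0,0,-0.2,-1,0,0,1,0,0,0,-1,0,0,1,0,0,0,-1,0,0,1,0,0,0,-1,0,0,0.8,0,0,0,-1,0,0,0.5,0,0,0,-1,0,0,0.3,0,0,0,-1,0,0,0,0,0,0,1,0,0,0,0,0,0,1,0,0,0,0,0,0,1]'
python3 -m pendant '[0,0,0,0,0,0,1,0,0,0,0,0,0,1,0,0,0,0,0,0,1,0,0,0,0,0,0,1]'
```

```text
time: 5.8
tool_pos: [501.4, -268.3, 47.8]
tcp_rot: [3.14, 0.001, 1.509]
contact_force: [-0.5, 0.1, 0.6]
grip_width: 72.5
finger_force: 0.0
time: 6.2
tool_pos: [501.3, -268.2, 47.4]
tcp_rot: [3.14, 0.001, 1.509]
contact_force: [1.2, 0.5, 4.7]
grip_width: 55.9
finger_force: 30.0
```

```bash
python3 -m pendant '[0,0,-0.3,0,0,0,1,0,0,-0.7,0,0,0,1,0,0,-1,0,0,0,1,0,0,-1,0,0,0,1,0.4,0.1,-1,0,0,0,1,0.7,0.15,-1,0,0,0,1,1,0.15,-1,0,0,0,1,1,0.15,-0.6,0,0,0,1,1,0.15,-0.2,0,0,0,1,1,0.15,0,0,0,0,1,1,0.15,0,0,0,0,1,1,0.15,0,0,0,0,1]'
python3 -m pendant '[1,0.15,0,0,0,-0.5,1,1,0.15,0,0,0,-1,1,1,0.15,0,0,0,-1,1,1,0.15,0,0,0,-1,1,0.8,0.15,0,0,0,-0.5,1,0.5,0,0,0,0,-0.2,1,0.2,0,0,0,0,0,1,0,0,0,0,0,0,1]'
python3 - <<'E'
from h import *
K=camera_model('wrist');save('wrist','w2')
o=get_obs();print(o['tool_pos'],o['tcp_rot'],o['grip_width'],o['contact_force'])
for t,z in(('teabox',0),('card_edge',55),('carton',6)): print(t,[(np.round(r['location']),round(r['score'],2),np.round(atz('wrist',r['location'],z,K),1)) for r in pinpoint('wrist',t)])
E
```

```text
time: 7.4
tool_pos: [547.7, -56.1, 250.6]
tcp_rot: [-3.14, -0.0, 1.509]
contact_force: [-0.2, -1.0, -2.4]
grip_width: 55.7
finger_force: 30.0
time: 8.2
tool_pos: [559.1, 107.6, 250.6]
tcp_rot: [-3.141, 0.0, 1.803]
contact_force: [0.5, -0.8, -2.3]
grip_width: 56.2
finger_force: 30.0
[559.38619503 106.91228079 250.6984158 ] [-3.14113927e+00  6.11815169e-04  1.80202742e+00] 56.06746097749122 [ 0.9555594  -0.56025141 -4.01664487]
teabox [(array([389., 127.]), 0.78, array([614.3, 200.1,   0. ]))]
card_edge [(array([315., 229.]), 0.85, array([558.1,  83.5,  55. ]))]
carton [(array([397.,  68.]), 0.9, array([604.3, 257.9,   6. ]))]
```

View pics/w2.png

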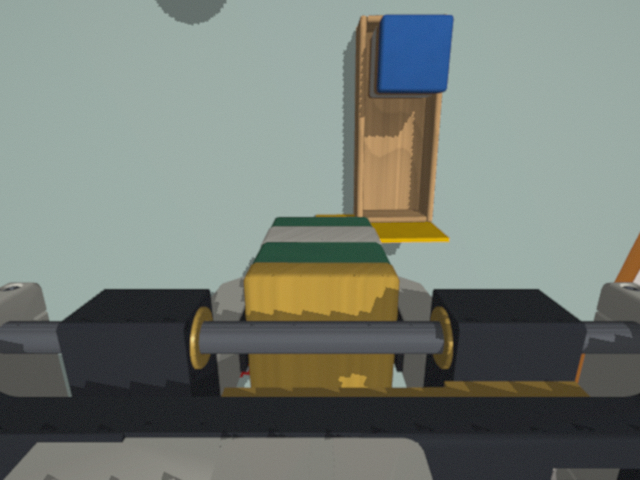

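The wrist view shows the box rim's outer left edge running from (361,17) to (357,213), the carton lid at (415,53), and the card's top edge ending at (448,238).

Run:
```python
from h import *
K=camera_model('wrist'); np.set_printoptions(precision=1,suppress=True)
im=cv2.imread('pics/w2.png'); hsv=cv2.cvtColor(im,cv2.COLOR_BGR2HSV)
cv2.imwrite('pics/c2.png',cv2.resize(im[5:250,340:465],None,fx=2.4,fy=2.4,interpolation=cv2.INTER_CUBIC))
for n,q,z in[('rimFL',(361,17),45),('rimNL',(357,213),45),('rimNR',(434,221),45),('cardTopR',(448,238),100)]: print(n,atz('wrist',q,z,K))
m=((hsv[...,0]>105)&(hsv[...,0]<125)&(hsv[...,1]>150)); m[120:]=0;m[:,:340]=0
ys,xs=np.nonzero(m); W=np.array([atz('wrist',p,86,K)[:2] for p in zip(xs,ys)],np.float32); r=cv2.minAreaRect(W);print(r,cv2.boxPoints(r))
m=((hsv[...,0]>18)&(hsv[...,0]<30)&(hsv[...,1]>200)); m[:210]=0;m[245:]=0;m[:,:398]=0; m[:,460:]=0
ys,xs=np.nonzero(m); print(xs.min(),xs.max(),ys.min(),ys.max())
M=camera_model('top');T=cv2.imread('pics/top1.png')
for c,n in((0.,0),): pass
# predicted outlines for a candidate
yaw=0.24
```

```text
rimFL [555.5 282.2  45. ]
rimNL [598.4 106.1  45. ]
rimNR [679.7 116.3  45. ]
cardTopR [676.2 114.  100. ]
((603.1631469726562, 254.90179443359375), (57.482818603515625, 56.525211334228516), 13.180876731872559) [[568.7 275.9]
 [581.6 220.8]
 [637.6 233.9]
 [624.7 289. ]]
398 447 222 241
```

View pics/c2.png

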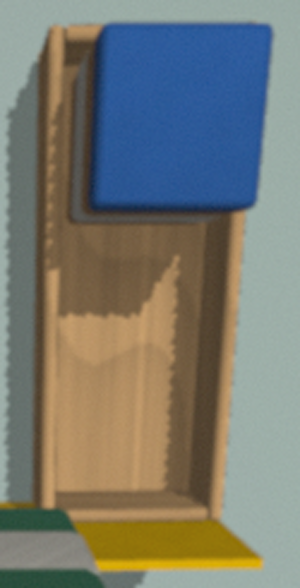

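Run:
```python
from h import *
K=camera_model('wrist'); np.set_printoptions(precision=2,suppress=True)
W={n:atz('wrist',q,z,K)[:2] for n,q,z in[('FL',(362,16),45),('NL',(355.8,220.6),45),('NR',(431.7,220),45),('R1',(442.3,93.3),45),('cT',(449.2,241.5),100)]}
print(W)
d=W['FL']-W['NL'];print('len',np.hypot(*d),'yaw',np.arctan2(-d[0],d[1]))
d=W['NR']-W['NL'];print('wid',np.hypot(*d),'yaw',np.arctan2(d[1],d[0]))
d=W['R1']-W['NR'];print('yaw',np.arctan2(-d[0],d[1]))
# top-camera check: project candidate model
def B(c,y,p): return np.r_[np.array(c)+np.array([[np.cos(y),-np.sin(y)],[np.sin(y),np.cos(y)]])@np.array(p[:2]),p[2]]
from scipy.optimize import least_squares
M=camera_model('top')
obs=[((-40,97,45),(362,16)),((-40,-97,45),(355.8,220.6)),((40,-97,45),(431.7,220)),((39,-101,100),(449.2,241.5))]
f=lambda v:np.concatenate([proj('wrist',B(v[:2],v[2],p),K)-q for p,q in obs]+[ (proj('wrist',B(v[:2],v[2],(40,40,45)),K)-np.array((442.3,93.3)))[:0]])
r=least_squares(f,[612,205,.24]);print(r.x,r.fun)
c,y=r.x[:2],r.x[2]
print('card_edge',B(c,y,(-84,-99,55)),proj('wrist',B(c,y,(-84,-99,55)),K))
print('card edge top in top cam',proj('top',B(c,y,(-84,-99,100)),M),proj('top',B(c,y,(-84,-99,55)),M))
print('carton in box frame',np.array([[np.cos(y),np.sin(y)],[-np.sin(y),np.cos(y)]])@(np.array([603.2,254.9])-c))
```

```text
{'FL': array([556.18, 283.18]), 'NL': array([599.32,  97.91]), 'NR': array([676.99, 116.76]), 'R1': array([647.55, 237.86]), 'cT': array([678.38, 111.07])}
len 190.2267876374635 yaw 0.2287920153394096
wid 79.92352531351811 yaw 0.23805008929079866
yaw 0.23849108462263316
[616.62 200.01   0.24] [-0.66 -2.54  0.6   1.61  0.55  1.78 -0.32  0.1 ]
card_edge [558.07  84.13  55.  ] [314.55 226.84]
card edge top in top cam [260.24 243.14] [262.72 247.  ]
carton in box frame [-0.23 56.5 ]
```

Run:
```python
from h import *
go([617.3,197.1,115],1.808)
```

```text
from [559.7 106.4 250.7] [-3.141  0.     1.801] shift [2.51 2.56 4.52] turn [-0.    0.01 -0.1 ] after-turn shift [2.49 2.58 4.52]
```

```bash
python3 -m pendant '[0.4,0.4,0,0,0,-0.1,1,0.8,0.8,0,0,0,0,1,0.8,0.8,0,0,0,0,1,0.4,0.4,0.2,0,0,0,1,0.1,0.16,0.6,0,0,0,1,0,0,1,0,0,0,1,0,0,1,0,0,0,1,0,0,0.8,0,0,0,1,0,0,0.5,0,0,0,1,0,0,0.3,0,0,0,1,0,0,0.1,0,0,0,1,0,0,0,0,0,0,1]'
python3 - <<'E'
from h import *
a=save('side','s2');go([617.3,197.1,55],1.808)
K=camera_model('side')
cv2.imwrite('pics/s2c.png',cv2.resize(a[200:380,140:340],None,fx=3,fy=3,interpolation=cv2.INTER_CUBIC)[:,:,::-1])
E
```

```text
time: 9.6
tool_pos: [616.9, 198.1, 115.9]
tcp_rot: [3.141, 0.0, 1.809]
contact_force: [-0.4, -0.1, -3.5]
grip_width: 55.7
finger_force: 30.0
from [617.1 198.3 116.5] [3.14  0.    1.809] shift [-0.04 -0.01  2.05] turn [0.02 0.   0.02] after-turn shift [-0.04 -0.    2.05]
```

View pics/s2c.png

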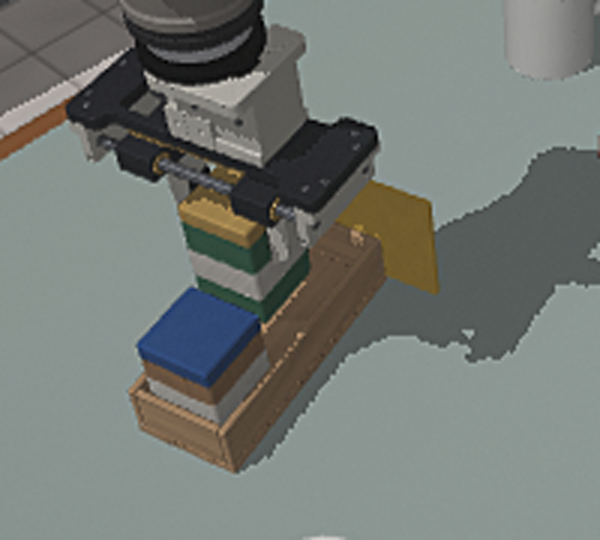

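The side view shows the tin above the opening, lined up behind the carton. I'll lower it slowly.

```bash
python3 -m pendant '[-0.04,0,0.2,0,0,0,1,0,0,0.3,0,0,0,1,0,0,0.3,0,0,0,1,0,0,0.3,0,0,0,1,0,0,0.3,0,0,0,1,0,0,0.2,0,0,0,1,0,0,0.15,0,0,0,1,0,0,0.1,0,0,0,1,0,0,0.1,0,0,0,1,0,0,0,0,0,0,1]'
```

```text
time: 10.65
tool_pos: [616.8, 197.3, 56.9]
tcp_rot: [-3.141, 0.0, 1.81]
contact_force: [0.1, -0.6, -3.4]
grip_width: 56.1
finger_force: 30.0
```

```bash
python3 -m pendant '[0,0,0.05,0,0,0,1,0.03,0,0.02,0,0,0,1,0.03,0,0,0,0,0,1,0.03,0,0,0,0,0,1,0.03,0,0,0,0,0,1,0,0,0.02,0,0,0,1]'
python3 -m pendant '[0,0,0.03,0,0,0,1,0,0,0,0,0,0,1]'
```

```text
time: 11.25
tool_pos: [616.0, 201.0, 54.6]
tcp_rot: [3.141, 0.0, 1.81]
contact_force: [0.7, 0.2, -2.8]
grip_width: 56.2
finger_force: 30.0
time: 11.45
tool_pos: [616.0, 200.8, 53.5]
tcp_rot: [-3.141, 0.0, 1.81]
contact_force: [-0.4, -0.0, -3.4]
grip_width: 55.7
finger_force: 30.0
```

```bash
python3 -m pendant '[0,0,0.03,0,0,0,1,0,0,0,0,0,0,1]'; python3 -m pendant '[0,0,0.03,0,0,0,1,0,0,0,0,0,0,1]'
```

```text
time: 11.65
tool_pos: [616.0, 200.8, 53.4]
tcp_rot: [3.141, 0.0, 1.81]
contact_force: [-2.1, -1.2, 4.1]
grip_width: 55.3
finger_force: 30.0
time: 11.85
tool_pos: [616.0, 200.8, 53.4]
tcp_rot: [3.141, 0.0, 1.81]
contact_force: [-4.3, -0.7, 9.8]
grip_width: 56.0
finger_force: 30.0
```

```bash
python3 -m pendant '[0,0,-0.04,0,0,0,-1,0,0,0,0,0,0,-1,0,0,0,0,0,0,-1,0,0,0,0,0,0,-1,0,0,0,0,0,0,-1,0,0,-0.2,0,0,0,-1,0,0,-0.6,0,0,0,-1,0,0,-1,0,0,0,-1,0,0,-1,0,0,0,-1,0,0,-1,0,0,0,-1,0,0,-1,0,0,0,-1,0,0,-1,0,0,0,-1]'
python3 - <<'E'
from h import *
go([537,-420,235],1.5)
E
```

```text
time: 13.05
tool_pos: [615.9, 200.8, 228.8]
tcp_rot: [3.141, 0.0, 1.81]
contact_force: [0.3, -0.4, -0.5]
grip_width: 91.6
finger_force: 0.0
from [615.9 200.8 228.8] [3.141 0.    1.81 ] shift [-19.48  -7.45  -0.21] turn [0.01 0.   4.44] after-turn shift [-20.83  -1.16  -0.21]
```

```bash
python3 -m pendant '[-0.5,-0.2,-0.2,0,0,0,-1,-1,-0.38,0,0,0,0,-1,-1,-0.38,0,0,0,0,-1,-1,-0.38,0,0,0,0,-1,-1,-0.38,0,0,0,0,-1,-1,-0.38,0,0,0,0,-1,-1,-0.38,0,0,0,0,-1,-1,-0.38,0,0,0,0,-1,-1,-0.38,0,0,0,0,-1,-1,-0.38,0,0,0,0,-1,-1,-0.38,0,0,0,0,-1,-1,-0.38,0,0,0,0,-1]'
python3 -m pendant '[-1,-0.38,0,0,0,0,-1,-1,-0.38,0,0,0,0,-1,-1,-0.38,0,0,0,0,-1,-1,-0.38,0,0,0,0,-1,-1,-0.38,0,0,0,0,-1,-1,-0.38,0,0,0,1,-1,-1,-0.1,0,0,0,1,-1,-0.6,0,0,0,0,1,-1,-0.3,0,0,0,0,1,-1,0,0,0,0,0,0.4,-1,0,0,0,0,0,0,-1]'
python3 - <<'E'
from h import *
K=camera_model('wrist');a=save('wrist','w3')
for r in pinpoint('wrist','jar'): print(np.round(r['location']),round(r['score'],2),np.round(atz('wrist',r['location'],0,K),1))
for r in regions_of('wrist','jar'):
    ys,xs=np.nonzero(r['pixels']); print(len(xs),xs.min(),xs.max(),ys.min(),ys.max(),round(r['score'],2))
hsv=cv2.cvtColor(a,cv2.COLOR_RGB2HSV)
go([537,-420,235],1.5)
E
```

```text
time: 14.25
tool_pos: [568.8, -167.3, 232.3]
tcp_rot: [-3.14, -0.0, 1.809]
contact_force: [-0.1, 0.3, -0.4]
grip_width: 91.6
finger_force: 0.0
time: 15.35
tool_pos: [549.6, -413.4, 232.3]
tcp_rot: [-3.141, -0.001, 1.502]
contact_force: [0.3, 0.4, 0.2]
grip_width: 92.1
finger_force: 0.0
[301. 183.] 0.89 [ 528.5 -393.6    0. ]
[218. 188.] 0.84 [ 437.3 -392.6    0. ]
[254. 275.] 0.6 [ 463.7 -498.     0. ]
4610 207 287 245 364 0.89
3630 270 334 160 231 0.76
2386 177 238 172 224 0.67
11961 423 557 26 147 0.59
from [ 550.2 -412.7  233.1] [-3.141 -0.     1.504] shift [-0.27 -0.42 -0.06] turn [-0.   -0.    0.06] after-turn shift [-0.27 -0.42 -0.06]
```

View pics/w3.png

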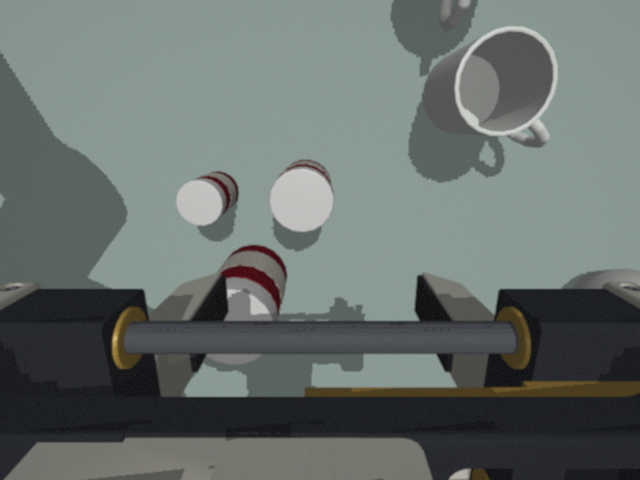

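The middle jar's cap is at (302,199) and about 63 px wide, the small jar's is at (202,202), and the large jar is at (250,300).

Run:
```python
from h import *
K=camera_model('wrist');a=cv2.imread('pics/w3.png'); hsv=cv2.cvtColor(a,cv2.COLOR_BGR2HSV)
m=((hsv[...,2]>150)&(hsv[...,1]<25)).astype(np.uint8); m[:150]=0;m[240:]=0;m[:,:262]=0;m[:,345:]=0
n,l,s,c=cv2.connectedComponentsWithStats(m); i=1+np.argmax(s[1:,4]); ys,xs=np.nonzero(l==i)
W=np.array([atz('wrist',p,90,K)[:2] for p in zip(xs,ys)],np.float32); print(len(xs),cv2.minEnclosingCircle(W),W.mean(0),2*np.sqrt(cv2.contourArea(cv2.convexHull(W))/np.pi))
```

```text
3261 ((534.3006591796875, -393.55035400390625), 29.367137908935547) [ 534.02637 -394.0007 ] 55.757716527820655
```

```bash
python3 -m pendant '[0.3,-0.3,0.3,0,0,0,-1,0.3,-0.28,0.8,0,0,0,-1,0,0,1,0,0,0,-1,0,0,1,0,0,0,-1,0,0,1,0,0,0,-1,0,0,1,0,0,0,-1,0,0,0.7,0,0,0,-1,0,0,0.38,0,0,0,-1,0,0,0,0,0,0,-1]'
python3 -m pendant '[0,0,0,0,0,0,1,0,0,0,0,0,0,1,0,0,0,0,0,0,1,0,0,0,0,0,0,1,0,0,0,0,0,0,1,0,0,0,0,0,0,1]'
```

```text
time: 16.4
tool_pos: [533.6, -393.3, 46.3]
tcp_rot: [-3.139, -0.002, 1.503]
contact_force: [0.4, -0.1, 0.1]
grip_width: 91.5
finger_force: 0.0
time: 17.0
tool_pos: [534.1, -394.5, 48.1]
tcp_rot: [3.141, 0.0, 1.502]
contact_force: [-1.1, 0.3, 2.9]
grip_width: 55.8
finger_force: 30.0
```

```bash
python3 -m pendant '[0,0,-0.3,0,0,0,1,0,0,-0.7,0,0,0,1,0,0,-1,0,0,0,1,0,0,-1,0,0,0,1,0,0,-1,0,0,0,1,0,0,-1,0,0,0,1,0.5,0,-1,0,0,0,1,1,0,-0.6,0,0,0,1,1,0,-0.2,0,0,0,1,1,0,0,0,0,0,1,1,0,0,0,0,0,1,1,0,0,0,0,0,1]'
python3 - <<'E'
from h import *
go([600,80,250],1.808)
E
```

```text
time: 18.2
tool_pos: [545.0, -228.3, 251.7]
tcp_rot: [-3.141, -0.0, 1.502]
contact_force: [0.8, 0.1, -3.4]
grip_width: 55.5
finger_force: 30.0
from [ 545.  -228.3  251.7] [-3.141 -0.     1.502] shift [10.38  1.13  0.06] turn [-0.01 -0.01 -4.38] after-turn shift [9.56 4.2  0.06]
```

```bash
python3 -m pendant '[1,0.12,0,0,0,0,1,1,0.12,0,0,0,0,1,1,0.12,0,0,0,0,1,1,0.12,0,0,0,0,1,1,0.12,0,0,0,0,1,1,0.12,0,0,0,0,1,1,0.12,0,0,0,0,1,1,0.15,0,0,0,-0.9,1,1,0.4,0,0,0,-1,1,0.8,0.3,0,0,0,-1,1,0.4,0.2,0,0,0,-1,1,0.1,0,0,0,0,-0.5,1]'
python3 - <<'E'
from h import *
K=camera_model('wrist');save('wrist','w4'); a=cv2.imread('pics/w4.png'); hsv=cv2.cvtColor(a,cv2.COLOR_BGR2HSV)
c=np.array([616.6,200]);y=.237;Rt=np.array([[np.cos(y),np.sin(y)],[-np.sin(y),np.cos(y)]])
def bx(W): return np.round((W-c)@Rt.T,1)
for n,lo,hi,s,z in[('tin',15,28,130,96),('carton',105,125,150,86)]:
    m=((hsv[...,0]>lo)&(hsv[...,0]<hi)&(hsv[...,1]>s)&(hsv[...,2]>80)).astype(np.uint8); m[260:]=0;m[:,:300]=0
    k,l,st,_=cv2.connectedComponentsWithStats(m)
    for i in np.argsort(-st[1:,4])[:3]+1:
        ys,xs=np.nonzero(l==i); W=np.array([atz('wrist',p,z,K)[:2] for p in zip(xs,ys)],np.float32); r=cv2.minAreaRect(W)
        print(n,len(xs),st[i,:4],np.round(r[1],1),round(r[2],1),'box',bx(np.array(r[0])))
go([630.4,142.8,120],1.808)
E
```

```text
time: 19.4
tool_pos: [614.7, 79.8, 251.2]
tcp_rot: [-3.141, -0.001, 1.814]
contact_force: [1.1, -0.9, -2.9]
grip_width: 55.8
finger_force: 30.0
tin 5087 [324  39  71  75] [55.9 55.3] 13.9 box [-0.6  0.1]
tin 1487 [300 180 100  20] [88.  16.9] 13.9 box [ -5.1 -91.7]
tin 2 [601 230   2   2] [1.2 0. ] -112.3 box [ 226.3 -127.9]
carton 2625 [325   0  72  38] [56.1 26.2] 13.9 box [ 0.1 44.5]
from [614.3  79.5 251.2] [-3.140e+00 -1.000e-03  1.815e+00] shift [1.91 1.03 4.37] turn [-0.02 -0.01  0.1 ] after-turn shift [1.93 1.02 4.37]
```

View pics/w4.png

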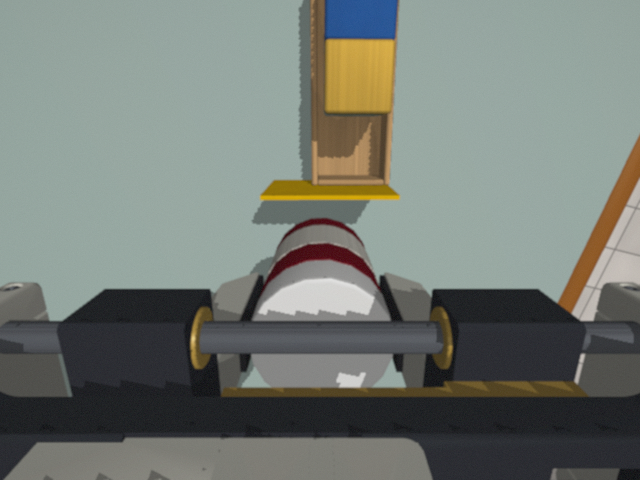

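The view shows the tin lid at (359,77) standing against the carton, the free slot from row 113 to the near wall at about row 178, and the card's top edge at row 198.

Run:
```python
from h import *
K=camera_model('wrist')
c=np.array([616.6,200]);y=.237;Rt=np.array([[np.cos(y),np.sin(y)],[-np.sin(y),np.cos(y)]])
a=cv2.imread('pics/w4.png'); g=cv2.cvtColor(a,cv2.COLOR_BGR2GRAY)
print(g[165:205,335].tolist()); print(g[165:205,365].tolist())
print('cols row150',g[150,305:330].tolist(),g[150,375:400].tolist())
for q,z in[((350,176),45),((350,178),45),((350,185),45),((316,150),45),((390,150),45),((262,198),100),((398,198),100)]: print(q,np.round(Rt@(atz('wrist',q,z,K)[:2]-c),1))
```

```text
[141, 143, 144, 143, 143, 143, 143, 143, 141, 132, 115, 102, 100, 100, 118, 138, 147, 145, 134, 113, 102, 109, 111, 110, 109, 110, 110, 108, 110, 118, 141, 158, 163, 160, 151, 123, 108, 105, 107, 104]
[145, 144, 147, 149, 148, 144, 144, 147, 144, 134, 117, 104, 100, 102, 115, 137, 146, 144, 136, 118, 104, 107, 110, 109, 110, 109, 109, 109, 110, 118, 141, 159, 164, 159, 150, 122, 108, 105, 106, 112]
cols row150 [107, 105, 106, 106, 106, 106, 111, 122, 141, 153, 155, 143, 115, 94, 94, 96, 95, 96, 97, 95, 95, 97, 97, 95, 94] [85, 84, 88, 93, 85, 74, 64, 66, 66, 68, 92, 119, 137, 149, 152, 150, 155, 160, 164, 166, 164, 164, 164, 162, 165]
(350, 176) [ -1.4 -86.8]
(350, 178) [ -1.4 -88.8]
(350, 185) [ -1.2 -95.9]
(316, 150) [-36.1 -61.2]
(390, 150) [ 37.6 -60.7]
(262, 198) [-82.7 -99.3]
(398, 198) [ 36.9 -98.4]
```

```bash
python3 -m pendant '[0.4,0.2,0,0,0,0.1,1,0.7,0.4,0,0,0,0,1,0.6,0.3,0,0,0,0,1,0.2,0.12,0.2,0,0,0,1,0,0,0.6,0,0,0,1,0,0,1,0,0,0,1,0,0,1,0,0,0,1,0,0,0.8,0,0,0,1,0,0,0.5,0,0,0,1,0,0,0.27,0,0,0,1,0,0,0,0,0,0,1]'
python3 - <<'E'
from h import *
go([630,142.6,57],1.808)
E
```

```text
time: 20.55
tool_pos: [630.6, 139.9, 119.2]
tcp_rot: [-3.139, -0.0, 1.802]
contact_force: [-0.1, 0.0, -2.5]
grip_width: 55.3
finger_force: 30.0
from [630.6 139.9 119.2] [-3.139 -0.     1.802] shift [0.09 0.01 2.07] turn [-0.04 -0.   -0.09] after-turn shift [0.09 0.   2.07]
```

```bash
python3 -m pendant '[0.09,0,0.2,0,0,-0.08,1,0,0,0.3,0,0,0,1,0,0,0.3,0,0,0,1,0,0,0.3,0,0,0,1,0,0,0.3,0,0,0,1,0,0,0.2,0,0,0,1,0,0,0.2,0,0,0,1,0,0,0.1,0,0,0,1,0,0,0.1,0,0,0,1,0,0,0,0,0,0,1]'
python3 -m pendant '[0,0,0.06,0,0,0,1,0,0,0.02,0,0,0,1,0,0,0.02,0,0,0,1,0,0,0,0,0,0,1]'
```

```text
time: 21.55
tool_pos: [630.6, 142.9, 60.2]
tcp_rot: [-3.141, 0.0, 1.808]
contact_force: [0.1, -1.0, -3.5]
grip_width: 55.8
finger_force: 30.0
time: 21.95
tool_pos: [630.7, 142.9, 57.5]
tcp_rot: [3.142, 0.0, 1.808]
contact_force: [-1.1, 0.3, -3.6]
grip_width: 55.5
finger_force: 30.0
```

```bash
python3 -m pendant '[0,0,0.05,0,0,0,1,0,0,0.03,0,0,0,1,0,0,0.02,0,0,0,1,0,0,0,0,0,0,1]'; python3 -m pendant '[0,0,0.03,0,0,0,1,0,0,0,0,0,0,1]'
```

```text
time: 22.35
tool_pos: [630.6, 142.9, 54.3]
tcp_rot: [-3.141, 0.0, 1.808]
contact_force: [0.2, -0.1, -3.5]
grip_width: 55.7
finger_force: 30.0
time: 22.55
tool_pos: [630.7, 142.9, 54.1]
tcp_rot: [3.141, 0.0, 1.808]
contact_force: [-1.2, -0.5, 1.7]
grip_width: 55.6
finger_force: 30.0
```

```bash
python3 -m pendant '[0,0,0,0,0,0,-1,0,0,0,0,0,0,-1,0,0,0,0,0,0,-1,0,0,0,0,0,0,-1,0,0,-0.2,0,0,0,-1,0,0,-0.6,0,0,0,-1,0,0,-1,0,0,0,-1,0,0,-1,0,0,0,-1,0,0,-1,0,0,0,-1,0,0,-1,0,0,0,-1,0,0,-0.5,0,0,0,-1]'
python3 - <<'E'
from h import *
go([440,-130,200],0.12)
c=np.array([616.6,200]);y=.237;Rt=np.array([[np.cos(y),np.sin(y)],[-np.sin(y),np.cos(y)]])
capture('top')
for t,z in(('tin',6),('jar',6),('carton',6)):
    for r in pinpoint('top',t): print(t,np.round(r['location']),round(r['score'],2),np.round(Rt@(atz('top',r['location'],z)[:2]-c),1))
E
```

```text
time: 23.65
tool_pos: [631.7, 143.1, 216.5]
tcp_rot: [3.136, 0.001, 1.808]
contact_force: [-0.6, -0.4, -0.2]
grip_width: 91.7
finger_force: 0.0
from [631.7 143.1 216.5] [3.136e+00 1.000e-03 1.808e+00] shift [-7.34 -8.35  0.51] turn [ 0.06 -0.05 24.18] after-turn shift [-7.43  8.27  0.55]
tin [244. 221.] 0.35 [  2.5 -61.4]
jar [347. 271.] 0.66 [-177.3 -286. ]
jar [458. 301.] 0.64 [-309.6 -533.7]
jar [243. 222.] 0.63 [  1.  -58.6]
```

```bash
python3 -m pendant '[-0.4,-0.42,0,0,0,0,-1,-0.88,-1,0,0,0,0,-1,-0.88,-1,0,0,0,0,-1,-0.88,-1,0,0,0,0,-1,-0.88,-1,0,0,0,0,-1,-0.88,-1,0,0,0,0,-1,-0.88,-1,0.2,0,0,0,-1,-0.88,-1,0.3,0,0,0,-1,-0.5,-0.6,0,0,0,1,-1,-0.28,-0.33,0,0,0,1,-1,0,0,0,0,0,1,-1,0,0,0,0,0,1,-1]'
python3 -m pendant '[0,0,0,0,0,1,-1,0,0,0,0,0,1,-1,0,0,0,0,0,1,-1,0,0,0,0,0,1,-1,0,0,0,0,0,1,-1,0,0,0,0,0,1,-1,0,0,0,0,0,1,-1,0,0,0,0,0,1,-1,0,0,0,0,0,1,-1,0,0,0,0,0,1,-1,0,0,0,0,0,1,-1,0,0,0,0,0,1,-1]'
python3 -m pendant '[0,0,0,0,0,1,-1,0,0,0,0,0,1,-1,0,0,0,0,0,1,-1,0,0,0,0,0,1,-1,0,0,0,0,0,1,-1,0,0,0,0,0,1,-1,0,0,0,0,0,1,-1,0,0,0,0,0,1,-1,0,0,0,0,0,0.2,-1,0,0,0,0,0,0,-1]'
python3 - <<'E'
from h import *
K=camera_model('wrist');a=save('wrist','w5')
for t in('clip_pivot','clip_tip_left','clip_tip_right'):
    for r in pinpoint('wrist',t)[:2]: print(t,np.round(r['location']),round(r['score'],2),np.round(atz('wrist',r['location'],12,K),1))
h=cv2.cvtColor(a,cv2.COLOR_RGB2HSV)
m=((h[...,0]<6)|(h[...,0]>174))&(h[...,1]>150)&(h[...,2]>60); 
k,l,st,_=cv2.connectedComponentsWithStats(m.astype(np.uint8)); print(st[1:][st[1:,4]>100])
i=1+np.argmax(st[1:,4]);ys,xs=np.nonzero(l==i)
W=np.array([atz('wrist',p,24,K)[:2] for p in zip(xs,ys)],np.float32);r=cv2.minAreaRect(W);print(r,cv2.boxPoints(r))
go([480,-130,3],0.12)
E
```

```text
time: 25.05
tool_pos: [437.2, -129.6, 196.3]
tcp_rot: [-3.139, -0.001, 1.525]
contact_force: [-0.1, 0.1, -0.5]
grip_width: 91.7
finger_force: 0.0
time: 26.25
tool_pos: [437.4, -129.1, 196.2]
tcp_rot: [-3.139, 0.001, 0.688]
contact_force: [-0.7, 0.1, 0.3]
grip_width: 91.8
finger_force: 0.0
time: 27.25
tool_pos: [437.8, -129.2, 196.7]
tcp_rot: [-3.141, 0.002, 0.12]
contact_force: [-1.2, -0.5, 1.3]
grip_width: 92.2
finger_force: 0.0
clip_pivot [326. 127.] 0.98 [ 514.8 -124.4   12. ]
clip_tip_left [325.  66.] 0.7 [ 565.  -116.7   12. ]
clip_tip_left [328. 127.] 0.37 [ 514.6 -125.8   12. ]
clip_tip_right [329.  66.] 0.93 [ 566.1 -120.4   12. ]
[[ 300   67   56  110 1456]
 [ 559  218   23   19  124]
 [ 582  228   33   35  332]]
((517.4359741210938, -125.22279357910156), (92.15243530273438, 50.776153564453125), 6.866020679473877) [[ 468.6551  -105.52511]
 [ 474.72528 -155.93712]
 [ 566.21686 -144.92047]
 [ 560.14667  -94.50847]]
from [ 438.2 -129.4  197.4] [-3.141  0.     0.12 ] shift [1.38 0.19 6.48] turn [-0.    0.01 -0.01] after-turn shift [1.38 0.19 6.48]
```

View pics/w5.png

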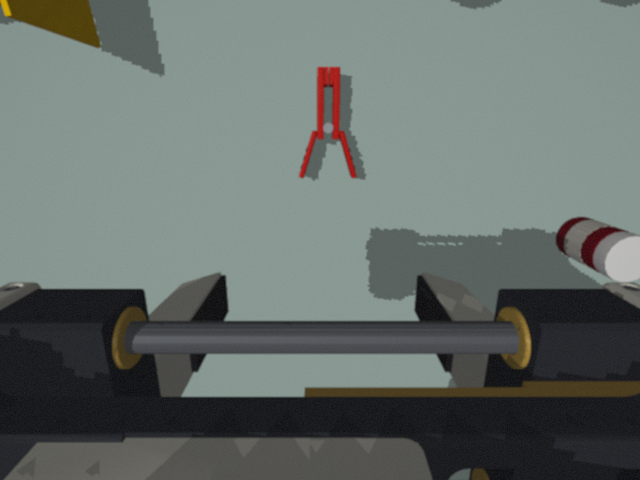

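The clip shows at pivot (328,128) with its tips up at (328,67), symmetric and in line with the tool. The large jar's foot is at (585,240), well clear. I'll descend onto the handles.

```bash
python3 -m pendant '[0.5,0.05,0.3,0,0,0,-1,0.6,0.06,0.7,0,0,0,-1,0.46,0.05,1,0,0,0,-1,0,0,1,0,0,0,-1,0,0,1,0,0,0,-1,0,0,1,0,0,0,-1,0,0,0.7,0,0,0,-1,0,0,0.4,0,0,0,-1,0,0,0.2,0,0,0,-1,0,0,0.1,0,0,0,-1,0,0,0,0,0,0,-1]'
```

```text
time: 28.55
tool_pos: [485.8, -128.9, 6.1]
tcp_rot: [3.141, -0.001, 0.119]
contact_force: [-0.2, 0.3, -1.1]
grip_width: 91.5
finger_force: 0.0
```

```bash
python3 -m pendant '[0,0,0.08,0,0,0,1,0,0,0,0,0,0,1,0,0,0,0,0,0,1,0,0,0,0,0,0,1,0,0,0,0,0,0,1,0,0,0,0,0,0,1,0,0,0,0,0,0,1,0,0,0,0,0,0,1,0,0,0,0,0,0,1,0,0,0,0,0,0,1]'
python3 - <<'E'
from h import *
K=camera_model('wrist');a=save('wrist','w6'); go([480,-130,100],.12)
for t in('clip_pivot','clip_tip_left','clip_tip_right'):
    for r in pinpoint('wrist',t)[:2]: print(t,np.round(r['location']),round(r['score'],2),np.round(atz('wrist',r['location'],12,K),1))
E
```

```text
time: 29.55
tool_pos: [485.4, -128.8, 3.3]
tcp_rot: [3.141, -0.0, 0.119]
contact_force: [0.2, -0.9, 2.0]
grip_width: 25.2
finger_force: 29.9
from [ 485.4 -128.8    3.3] [ 3.141 -0.     0.119] shift [-0.18  0.02 -3.22] turn [ 0.   -0.   -0.02] after-turn shift [-0.19  0.02 -3.22]
clip_pivot [320. 231.] 0.75 [ 519.2 -124.3   12. ]
clip_tip_left [284. 113.] 0.8 [ 566.  -104.2   12. ]
clip_tip_right [361. 114.] 0.9 [ 569.1 -134.6   12. ]
```

View pics/w6.png

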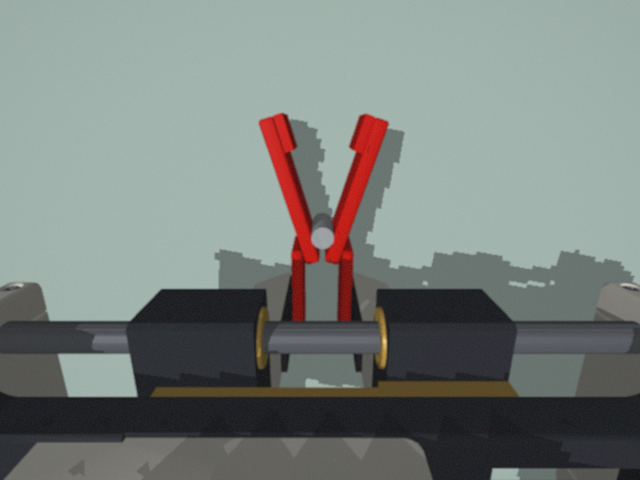

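The clip is squeezed fully open: grip width is 25 mm, and the tips at (278,118) and (372,118) measure about 30 mm apart. I'll lift it and go in front of the card.

```bash
python3 -m pendant '[0,0,-0.2,0,0,0,1,0,0,-0.5,0,0,0,1,0,0,-0.8,0,0,0,1,0,0,-0.8,0,0,0,1,0,0,-0.5,0,0,0,1,0,0,-0.2,0,0,0,1]'
python3 - <<'E'
from h import *
go([435,54.5,90],.237)
E
```

```text
time: 30.35
tool_pos: [486.0, -128.9, 94.9]
tcp_rot: [3.14, -0.002, 0.119]
contact_force: [0.6, -0.3, -0.7]
grip_width: 25.3
finger_force: 29.9
from [ 486.  -128.9   94.9] [ 3.14e+00 -2.00e-03  1.19e-01] shift [-0.96 -6.27  0.15] turn [ 0.02 -0.03 -1.69] after-turn shift [-0.22 -6.34  0.16]
```

```bash
python3 -m pendant '[-0.1,-0.3,0,0,0,-0.3,1,-0.1,-0.7,0,0,0,-0.4,1,-0.1,-1,0,0,0,-0.4,1,-0.1,-1,0,0,0,-0.4,1,-0.1,-1,0,0,0,-0.2,1,0,-1,0,0,0,0,1,0,-0.8,0,0,0,0,1,0,-0.4,0,0,0,0,1,0,0,0,0,0,0,1]'
python3 - <<'E'
from h import *
K=camera_model('wrist');a=save('wrist','w7'); go([493.9,68.6,46.3],.237)
zc=get_obs()['tool_pos'][2]+8.7
for t in('clip_pivot','clip_tip_left','clip_tip_right'):
    for r in pinpoint('wrist',t)[:1]: print(t,np.round(r['location']),round(r['score'],2),np.round(atz('wrist',r['location'],zc,K),1))
for r in pinpoint('wrist','card_edge')[:2]: print(np.round(r['location'],1),round(r['score'],2),np.round(atz('wrist',r['location'],55,K),1))
h=cv2.cvtColor(a,cv2.COLOR_RGB2HSV); m=((h[...,0]>18)&(h[...,0]<32)&(h[...,1]>180)&(h[...,2]>60)).astype(np.uint8); m[260:]=0
k,l,st,_=cv2.connectedComponentsWithStats(m); i=1+np.argmax(st[1:,4]); print(st[i]); 
ys,xs=np.nonzero(l==i); j=ys>=ys.max()-6; print([(int(y),int(xs[ys==y].min()),int(xs[ys==y].max())) for y in range(ys.max()-12,ys.max()+1)])
E
```

```text
time: 31.25
tool_pos: [432.5, 52.1, 92.6]
tcp_rot: [-3.141, 0.002, 0.24]
contact_force: [1.0, 0.1, -1.4]
grip_width: 25.0
finger_force: 29.9
from [433.2  51.2  92.7] [3.142e+00 1.000e-03 2.390e-01] shift [ 2.11 -0.08  1.55] turn [0.   0.01 0.04] after-turn shift [ 2.1  -0.09  1.55]
clip_pivot [321. 227.] 0.71 [467.2  60.8 101.4]
clip_tip_left [284. 112.] 0.68 [509.7  86.3 101.4]
clip_tip_right [361. 112.] 0.6 [516.9  56.9 101.4]
[317.5  17.9] 0.55 [556.2  84.5  55. ]
[315   0   7  38 186]
[(25, 317, 321), (26, 317, 320), (27, 317, 320), (28, 317, 320), (29, 317, 320), (30, 317, 320), (31, 317, 320), (32, 317, 320), (33, 317, 320), (34, 317, 320), (35, 318, 320), (36, 318, 320), (37, 318, 320)]
```

View pics/w7.png

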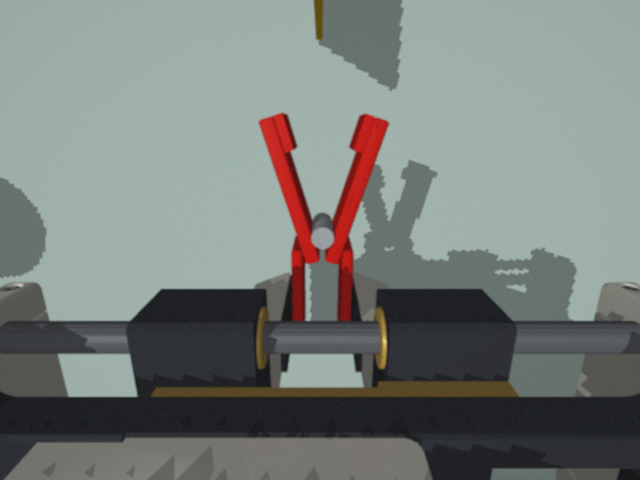

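The card's free edge shows at column about 318, rows 0–38, in line with the middle of the jaws at column 322. I'll lower the clip and advance partway.

```bash
python3 -m pendant '[0,0,0.3,0,0,0,1,0,0,0.5,0,0,0,1,0,0,0.5,0,0,0,1,0,0,0.25,0,0,0,1,0.3,-0.03,0,0,0,0,1,0.5,-0.03,0,0,0,0,1,0.3,-0.02,0,0,0,0,1,0.1,0,0,0,0,0,1,0,0,0,0,0,0,1]'
python3 - <<'E'
from h import *
K=camera_model('wrist');a=save('wrist','w8'); go([492.3,68.6,46.3],.237)
zc=get_obs()['tool_pos'][2]+8.7
for t in('clip_tip_left','clip_tip_right'):
    for r in pinpoint('wrist',t)[:1]: print(t,np.round(r['location']),round(r['score'],2),np.round(atz('wrist',r['location'],zc,K),1))
for r in pinpoint('wrist','card_edge')[:2]: print(np.round(r['location'],1),round(r['score'],2),np.round(atz('wrist',r['location'],55,K),1))
h=cv2.cvtColor(a,cv2.COLOR_RGB2HSV); m=((h[...,0]>18)&(h[...,0]<32)&(h[...,1]>180)&(h[...,2]>60)).astype(np.uint8); m[260:]=0
k,l,st,_=cv2.connectedComponentsWithStats(m); i=1+np.argmax(st[1:,4]); print(st[i]); 
ys,xs=np.nonzero(l==i); print([(int(y),int(xs[ys==y].min()),int(xs[ys==y].max())) for y in range(ys.min(),ys.max()+1,8)])
for p,z in((np.array([xs[ys==ys.max()].mean(),ys.max()]),4),): print(atz('wrist',p,z,K))
E
```

```text
time: 32.4
tool_pos: [468.4, 61.8, 46.8]
tcp_rot: [3.141, -0.0, 0.238]
contact_force: [0.2, 0.2, -0.8]
grip_width: 24.7
finger_force: 29.9
from [467.8  61.7  46.7] [3.142 0.    0.238] shift [ 0.85 -0.03  0.01] turn [0.   0.   0.01] after-turn shift [ 0.85 -0.03  0.01]
clip_tip_left [285. 111.] 0.96 [546.2  95.7  55.4]
clip_tip_right [363. 117.] 0.75 [551.3  65.2  55.4]
[318.5  92.9] 0.86 [555.8  84.3  55. ]
[ 310    0   16   97 1252]
[(0, 310, 325), (8, 311, 325), (16, 311, 325), (24, 311, 325), (32, 311, 325), (40, 312, 325), (48, 312, 325), (56, 312, 325), (64, 312, 325), (72, 313, 324), (80, 315, 323), (88, 316, 322), (96, 318, 322)]
[558.59008609  84.48346896   4.        ]
```

View pics/w8.png

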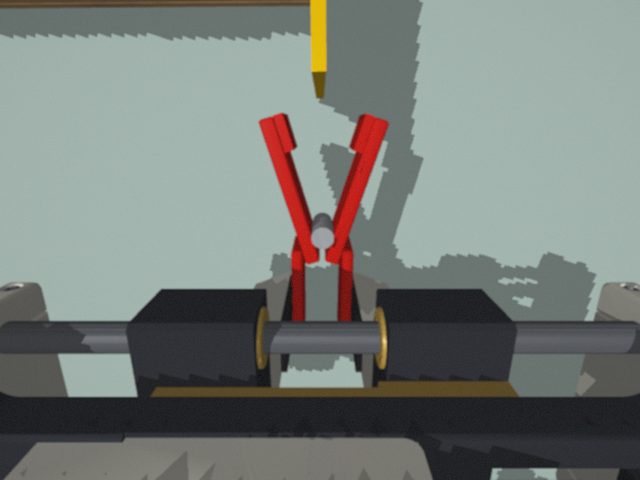

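The card edge at column 319 sits about 2 mm left of the jaws' middle at 323, and its foot is at row 97, about 8.5 mm ahead of the tips. I'll correct sideways and advance 26 mm.

```bash
python3 -m pendant '[0,-0.06,0,0,0,0,1,0.1,0,0,0,0,0,1,0.2,0,0,0,0,0,1,0.2,0,0,0,0,0,1,0.2,0,0,0,0,0,1,0.1,0,0,0,0,0,1,0.06,0,0,0,0,0,1,0,0,0,0,0,0,1,0,0,0,0,0,0,1]'
python3 - <<'E'
from h import *
K=camera_model('wrist');a=save('wrist','w9'); s=save('side','s9')
cv2.imwrite('pics/f9.png',np.hstack([cv2.resize(a[:300,170:470],(400,400)),cv2.resize(s[200:380,150:330],(400,400))])[:,:,::-1])
o=get_obs();print(o['contact_force'],o['grip_width'],o['tool_pos'])
for t in('clip_tip_left','clip_tip_right','card_edge'):
    for r in pinpoint('wrist',t)[:1]: print(t,np.round(r['location']),round(r['score'],2),np.round(atz('wrist',r['location'],55,K),1))
E
```

```text
time: 33.5
tool_pos: [492.4, 69.5, 46.6]
tcp_rot: [3.142, 0.0, 0.237]
contact_force: [0.4, 0.3, 0.3]
grip_width: 25.3
finger_force: 29.9
[-0.27893399 -0.03539238 -0.3438654 ] 25.191459127719952 [492.4207745   69.4993694   46.66287254]
clip_tip_left [283. 111.] 0.63 [569.8 104.2  55. ]
clip_tip_right [361. 112.] 0.84 [577.   73.9  55. ]
```

View pics/f9.png

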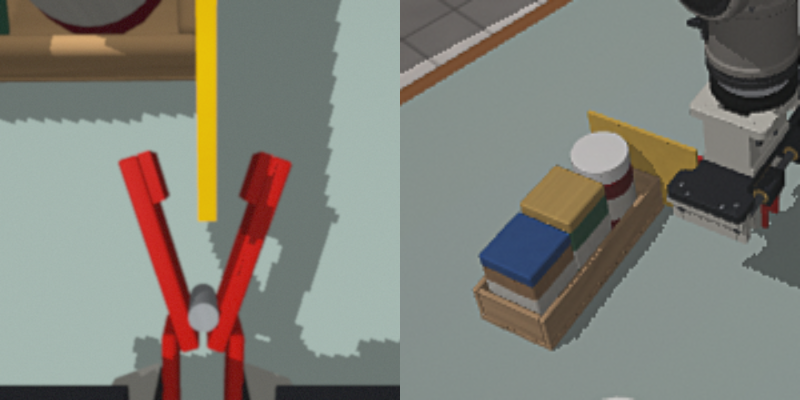

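The jaws stand either side of the card, about 17 mm past its edge, with no contact force. The tin, jar and carton stand upright in the box.

```bash
python3 -c "
from plant import *
print(close_job())"
```

```text
the job is handed in; nothing more can be done
None
```

The job is handed in at about 34 s: the tin and the middle-sized jar stand upright in the tea box beside the carton, and the arm holds the clip wide open around the card's edge, about 17 mm past it and halfway up, touching neither card nor box.

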